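# Press the aired cover of the oblong brush box home

### The job

Two wooden brush-hair boxes stand on packing blocks on the bench, each with its loose drop-in cover propped up at one end to air. Press down the raised end of the oblong box's cover so that the cover lies level and flush in its box, then let go. Leave the square box's cover propped up as it is.

Things in the scene. Friction and masses are not known exactly. Their poses are not given: they have to be found in the camera images.
- cover: Light-wood board to press, 120 x 64 x 10 mm, loose in the oblong box. Origin: centre of its underside; x along its length to the raised end, z up. Starts tilted 10 degrees: -x end down on the box's ledge, +x end about 21 mm high on a springless brass stay (13 mm from that end) that sinks under about 6 N and stays where left. Home: on the ledge all round, hard stop, top flush with the rim.
- press_point (a point): Where to press: a point on the cover's top face, midway across it, 15 mm from its raised end (x = 45, y = 0, z = 10 mm in the cover's frame). Its axes are the cover's. About 60 mm above the box's origin when the cover is home.
- box: Oblong box, fixed, any yaw, on a wood packing block 6 to 50 mm high: brown wood, steel straps on its long sides, 150 x 94 mm outside, 60 mm high, walls 12 mm (3 mm play round the cover). Origin: centre of the box's underside (on the block); x along its length to the end where the cover is raised, z up. The ledge that carries the cover is 50 mm above the origin, the rim 60 mm.
- square_cover: Cover to leave alone: a light-wood board, 80 x 80 x 10 mm, propped up 10 degrees at its +x end in the same way, in a square, unstrapped, fixed box on its own packing block, 110 x 110 mm outside, 60 mm high. Origin: centre of its underside; x to its raised end, z up.
Things that resemble listed ones, but are neither listed nor needed, are in the scene too. Leave any green, orange or red look-alike of the cover alone.

How it is judged:
By the outcome, as a careful person would: the job done as asked, in the order asked, and still so for the second after the job is handed in, with the robot touching nothing.
It also fails if it takes over 29 s, if anything falls off the work surface, if the arm or the gripper's body presses on something with over 40 N, if the wrist force passes 120 N, or if a joint passes its speed limit or range.

### The arm

A 7-joint arm with a two-finger parallel gripper is mounted at the origin on the work surface. World frame = base frame: x ahead of the robot, y to its left, z up, the work surface at z = 0. Lengths are in m, angles in rad, forces in N, time in s.
With the tool pointing down it reaches from about 0.4 to 0.9 m from the base axis. Payload 5.5 kg.
Tool frame: the origin (TCP) lies at the very end of the fingers, on their centre line; the grasp point (between the pads) lies 19 mm behind it (r.grip_depth is the distance from the TCP to the grasp point, in m); x points along the fingers, y is the direction in which the jaws open and shut, and the axes are right-handed (so a half turn about x gives the same grasp; the last joint's range is limited). The gripper opens to 92 mm and grips with 3 to 60 N. Pads are 19 mm wide; open, the fingers measure 130 mm over their backs; the gripper's body (75 mm by 190 mm) begins 47 mm behind the grasp point.
Start: joints at [-1.033, 0.501, -0.427, 1.55, 0.221, 1.138, -0.21], TCP at [0.176, 0.626, 0.227] pointing down, gripper open.
Joint ranges: [-2.88, 2.88], [-0.31, 2.03], [-1.54, 1.56], [0.2, 2.42], [-1.41, 4.55], [0.19, 2.02], [-2.57, 2.57]. Speed limits (rad/s): [2.57, 2.57, 3.14, 3.14, 3.14, 3.14, 3.14].

### API

Orientations are given as a rotation vector (axis times angle).
In Python, from workcell import r, capture, get_calibration, workorder, spot_in, trace, pinpoint gives the robot as it stands. The module is installed in compiled form; this text tells all that it offers.
- The arm moves only by the shell command python3 -m crank 'ROWS'. ROWS is JSON, a list of rows, each a list of 7 numbers: the opening, from -1 (shut) to 1 (fully open), so that 0 is half open, then the shift along the world's x, y, z in mm, then the turn, a rotation vector about the world's x, y, z in rad. A call has 1 to 20 rows; each row is the pose to reach, as a shift and turn from the pose commanded when the call began; what a row does not reach only later rows make up. A row lasts 1/8 s, in which the tool goes at most 62.5 mm and 10.7 degrees, less where a joint would pass 70% of its speed; a pose out of reach is approached as far as the arm can. A call with a gripper value outside its range is refused whole. The fingers move at their own pace and stop on an object; the grip force is fixed at half the most. Time passes only in rows, so rows that repeat a pose let the fingers close. It gives the time, the measured TCP pose, the force and the opening at its end, in the units of the state.
- r.observe(): the state, without advancing time (a new reading comes with each control period).
- capture(name): name is "scene" or "top"; returns the picture (400x640x3 uint8, blue, green, red); there is no depth.
- get_calibration(name): a dict with "K" (3x3 intrinsics, pixels), "k1" (the pictures are not rectified: a ray, as slopes to the right and down, at radius r is drawn at 1 + k1 r^2 times it, then the intrinsics apply), "T" (4x4, takes a point from camera to world coordinates). Camera axes: x right, y down, z forward; pixel columns grow to the right and rows downward; lengths in m; the calibration is good to about 2 mm. A picture is of the moment at which its call begins. get_calibration takes no time and is no camera call.
- workorder.hand_in(): hands the job in, once; it reports no verdict.
Trained networks look in the newest picture that a camera, given by its name, has taken for a name from the list of things; names that differ only in an ending like _2 or _b are one class to them, and where a whole thing is asked for, a point or a joint stands for the part that bears it (a point fixed in the world has none). Each returns a list of dicts, best first, with "conf" (0 to 1); they miss things now and then, are a little off and sometimes report something else, mostly with a low value. They report only what shows in the picture. A call takes as long as a camera call. They do not tell look-alikes from the thing itself.
- spot_in(camera, label): "box" ([left, top, width, height] in pixels, round what is visible of it).
- trace(camera, label): "mask" (400x640 bool, what is visible of it) and "box" ([left, top, width, height] in pixels, round what is visible of it).
- pinpoint(camera, label): "position" ([column, row] in pixels: a listed point, or the origin of a listed thing).
The state is a dict: "time": time; "joint_pos": joint angles; "joint_vel": joint speeds; "tau": joint torques, N m; "position": TCP position; "orientation": TCP orientation; "wrist_force": force on the tool from outside, world axes, zero at the start; "torque": the same for the moment, N m; "width": opening from 0.0 (shut) to 1.0 (fully open).
Only numpy, scipy, OpenCV 4.12 (cv2) and the standard library are available. Lean on these libraries where they do the work, as an engineer would, in place of code of your own. Each camera call takes 0.05 s, during which the arm holds its last target. There are 200 camera calls.

## Working session

There is one attempt and no reset: what is moved stays moved. The work goes in short steps, Python scripts to look and compute and a shell command to move; the robot and the scene stay as the last step left them, time stands still between calls to the robot, and variables do not carry over. Pictures are saved under pics/ and viewed, about 8 in all and at most 12, crops included, and the job is handed in when it is done.

```bash
mkdir -p pics; cat > h.py <<'E'
import numpy as np, cv2
from workcell import r, capture, get_calibration, workorder, spot_in, trace, pinpoint
def ray(cam,px):
    c=get_calibration(cam);K=np.array(c["K"]);T=np.array(c["T"])
    d=cv2.undistortPoints(np.array([[px]],float),K,np.array([c["k1"],0,0,0,0.]))[0,0]
    # one-step exact enough
    v=T[:3,:3]@np.array([d[0],d[1],1]);return T[:3,3],v
def atz(cam,px,z):
    o,v=ray(cam,px);return o+v*(z-o[2])/v[2]
def tri(p1,c1,p2,c2):
    A=[];b=[]
    M=np.zeros((3,3));q=np.zeros(3)
    for c,p in((c1,p1),(c2,p2)):
        o,v=ray(c,p);v=v/np.linalg.norm(v);P=np.eye(3)-np.outer(v,v);M+=P;q+=P@o
    X=np.linalg.solve(M,q)
    return X,[np.linalg.norm(np.cross(X-ray(c,p)[0],ray(c,p)[1]/np.linalg.norm(ray(c,p)[1]))) for c,p in((c1,p1),(c2,p2))]
def proj(cam,X):
    c=get_calibration(cam);T=np.linalg.inv(np.array(c["T"]))
    return cv2.projectPoints(np.atleast_2d(X).astype(float),cv2.Rodrigues(T[:3,:3])[0],T[:3,3],np.array(c["K"]),np.array([c["k1"],0,0,0,0.]))[0][:,0]
E
python3 - <<'E'
from h import *
for c in("scene","top"):
    cv2.imwrite(f"pics/{c}0.png",capture(c))
    for l in("cover","press_point","box","square_cover"):
        print(c,l,[(np.round(d["position"],1),round(d["conf"],2)) for d in pinpoint(c,l)])
s=r.observe();print(s["position"],s["orientation"],s["time"],s["wrist_force"])
E
```

```text
scene cover [(array([285.4, 292.9]), 0.81), (array([251. , 200.3]), 0.8), (array([162. , 286.4]), 0.8), (array([174.3, 224.7]), 0.62), (array([248.5, 190.4]), 0.5)]
scene press_point [(array([153.7, 271.9]), 0.89), (array([235.9, 185.6]), 0.69), (array([232.7, 198.9]), 0.62), (array([161.2, 231.5]), 0.62), (array([288.1, 274.4]), 0.61)]
scene box [(array([255.8, 220.1]), 0.79), (array([231.4, 198.7]), 0.17)]
scene square_cover [(array([338.1, 204.7]), 0.63)]
top cover [(array([465.1, 214.8]), 0.91), (array([387.6, 201.6]), 0.78), (array([403.8, 286. ]), 0.68), (array([342.1, 134.2]), 0.61), (array([443.4, 140.3]), 0.56)]
top press_point [(array([481.2, 199.3]), 0.94), (array([343.5, 153.8]), 0.91), (array([404.8, 193.5]), 0.82), (array([454.9, 149.7]), 0.73), (array([422.1, 288.4]), 0.63)]
top box [(array([382.8, 208.3]), 0.65)]
top square_cover [(array([302.3, 204. ]), 0.65)]
[0.17630078 0.62559741 0.22667067] [ 0.21560236  1.56007797 -0.21569601] 0.5 [ 0.00578646  0.17568164 -0.46982099]
```

View pics/scene0.png

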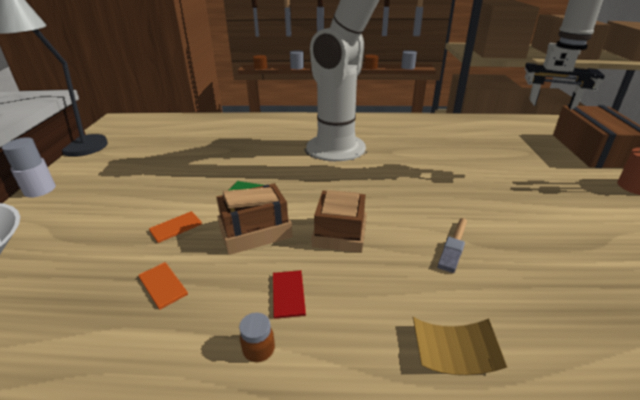

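View pics/top0.png

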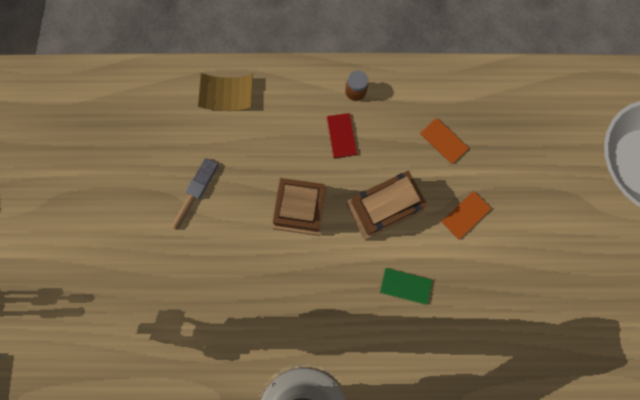

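Candidates for the cover in the top picture are:
- the light board in the strapped oblong box (387,202), scene (251,200)
- the square cover (300,203)
- the red board (342,135)
- the orange boards (445,140) and (467,215)
- the green board (407,286)

By the description I choose the board in the strapped box, and I'll check it in one close crop.

```bash
python3 - <<'E'
from h import *
a=cv2.imread("pics/scene0.png")[165:265,200:300];b=cv2.imread("pics/top0.png")[155:255,335:435]
cv2.imwrite("pics/crop.png",np.hstack([cv2.resize(x,(400,400),interpolation=cv2.INTER_CUBIC) for x in(a,b)]))
for ps,pt in (((251,200.3),(387.6,201.6)),((232.7,198.9),(404.8,193.5)),((255.8,220.1),(382.8,208.3)),((338.1,204.7),(302.3,204))): print(tri(ps,"scene",pt,"top"))
for c in("scene","top"): print(np.round(get_calibration(c)["T"],3).tolist(),np.round(get_calibration(c)["K"],1).tolist())
E
```

```text
(array([ 0.49561314, -0.20242889,  0.09817408]), [np.float64(0.0020116327652633234), np.float64(0.0020116327652633767)])
(array([ 0.51207117, -0.24109585,  0.11270987]), [np.float64(0.0021874830080049505), np.float64(0.002187483008004989)])
(array([ 0.4908218 , -0.19977844,  0.03492742]), [np.float64(0.000564760367803391), np.float64(0.0005647603678034093)])
(array([0.49227479, 0.00358054, 0.08634486]), [np.float64(0.0016526348744330596), np.float64(0.0016526348744330581)])
[[-0.038, 0.559, -0.828, 1.23], [0.999, 0.012, -0.037, -0.009], [-0.011, -0.829, -0.559, 0.602], [0.0, 0.0, 0.0, 1.0]] [[373.3, 0.0, 318.4], [0.0, 373.3, 198.6], [0.0, 0.0, 1.0]]
[[-0.003, -0.978, 0.207, 0.309], [-1.0, 0.002, -0.004, -0.029], [0.004, -0.207, -0.978, 1.03], [0.0, 0.0, 0.0, 1.0]] [[401.7, 0.0, 317.2], [0.0, 401.7, 197.4], [0.0, 0.0, 1.0]]
```

View pics/crop.png

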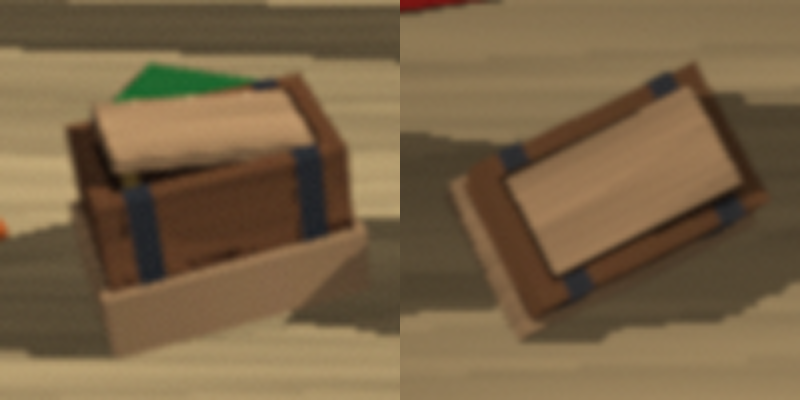

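```bash
python3 - <<'E'
from h import *
from scipy.optimize import least_squares
from scipy.spatial.transform import Rotation as R
# +x end at -y side; order: (+x,far from robot... ) matched via both views
T=np.array([[407.5,171.2],[427,205],[367.5,234.5],[352,197.5]])
S=np.array([[223.7,212.5],[216.7,196.7],[274.2,183.7],[287,202.5]])
B=np.array([[.075,.047,0],[.075,-.047,0],[-.075,-.047,0],[-.075,.047,0]])
def pts(p): 
    c,s=np.cos(p[3]),np.sin(p[3]);return B@np.array([[c,s,0],[-s,c,0],[0,0,1]])+p[:3]
f=lambda p:np.r_[proj("top",pts(p))-T,proj("scene",pts(p))-S].ravel()
o=least_squares(f,[.49,-.2,.095,-1.15],loss="soft_l1");p=o.x
print(p,np.round(f(p).reshape(-1,2),1).tolist())
c,s=np.cos(p[3]),np.sin(p[3]);P=p[:3]+np.array([.045*c,.045*s,0]);print("press home",P)
st=r.observe();R0=R.from_rotvec(st["orientation"]);print(R0.as_matrix().round(3))
for sg in(1,-1):
    y=sg*np.array([-s,c,0]);x=np.array([0,0,-1.]);Rt=R.from_matrix(np.c_[x,y,np.cross(x,y)])
    print((Rt*R0.inv()).as_rotvec(),"shift mm",(P-st["position"])*1e3)
E
```

```text
[ 0.49448421 -0.20387818  0.10072406 -1.12766585] [[0.3, 0.0], [-0.4, 0.9], [2.6, -1.2], [-0.0, 0.0], [0.4, 5.1], [-0.3, -0.3], [0.8, -0.5], [0.1, -0.4]]
press home [ 0.51377884 -0.2445318   0.10072406]
[[-0.     0.271  0.962]
 [-0.     0.962 -0.271]
 [-1.    -0.    -0.   ]]
[ 1.85176541e-05 -8.54198819e-05 -8.52938980e-01] shift mm [ 337.47806389 -870.12920676 -125.94660927]
[1.04139676e-04 2.25758038e-05 2.28865367e+00] shift mm [ 337.47806389 -870.12920676 -125.94660927]
```

```bash
python3 -m crank '[[-1,60,-60,0,0,0,-0.15],[-1,120,-120,0,0,0,-0.3],[-1,180,-180,0,0,0,-0.45],[-1,240,-240,0,0,0,-0.6],[-1,300,-300,0,0,0,-0.75],[-1,330,-360,0,0,0,-0.853],[-1,337,-420,0,0,0,-0.853],[-1,337,-480,0,0,0,-0.853],[-1,337,-540,0,0,0,-0.853],[-1,337,-600,0,0,0,-0.853],[-1,337,-660,0,0,0,-0.853],[-1,337,-720,0,0,0,-0.853],[-1,337,-780,0,0,0,-0.853],[-1,337,-840,0,0,0,-0.853],[-1,337,-870,0,0,0,-0.853],[-1,337,-870,-20,0,0,-0.853],[-1,337,-870,-40,0,0,-0.853],[-1,337,-870,-60,0,0,-0.853],[-1,337,-870,-60,0,0,-0.853],[-1,337,-870,-60,0,0,-0.853]]'
python3 - <<'E'
from h import *
a=capture("scene")[115:265,180:330];b=capture("top")[130:280,310:460]
for c,im,o in(("scene",a,(180,115)),("top",b,(310,130))):
    u=proj(c,np.array(r.observe()["position"]))[0]-o;print(c,u)
cv2.imwrite("pics/c2.png",np.hstack([cv2.resize(x,(400,400),interpolation=cv2.INTER_CUBIC) for x in(a,b)]))
E
```

```text
time: 3.0
position: [0.5139, -0.2444, 0.1675]
orientation: [0.877, 1.386, -0.876]
wrist_force: [-0.5, 0.2, 0.8]
width: 0.009
scene [48.625441   64.38936664]
top [102.69553437  56.97689592]
```

View pics/c2.png

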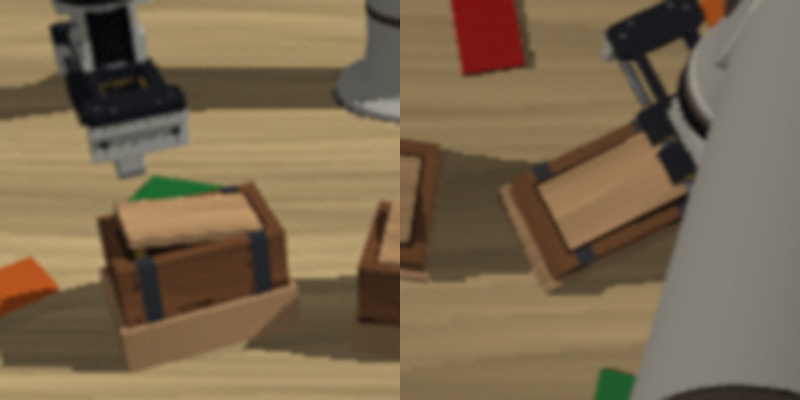

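The crop shows the shut fingertips at about (130,172), hovering over the raised left end of the light cover in the strapped box. Next I lower them in small steps.

```bash
python3 -m crank '[[-1,0,0,-10,0,0,0],[-1,0,0,-20,0,0,0],[-1,0,0,-30,0,0,0],[-1,0,0,-38,0,0,0],[-1,0,0,-42,0,0,0],[-1,0,0,-46,0,0,0],[-1,0,0,-50,0,0,0],[-1,0,0,-54,0,0,0],[-1,0,0,-54,0,0,0],[-1,0,0,-54,0,0,0]]'; python3 -m crank '[[-1,0,0,-2,0,0,0],[-1,0,0,-4,0,0,0],[-1,0,0,-6,0,0,0],[-1,0,0,-8,0,0,0],[-1,0,0,-8,0,0,0]]'
```

```text
time: 4.35
position: [0.5136, -0.245, 0.1131]
orientation: [0.877, 1.386, -0.877]
wrist_force: [-0.3, -1.7, 2.9]
width: 0.003
time: 4.97
position: [0.5138, -0.2456, 0.1058]
orientation: [0.877, 1.385, -0.878]
wrist_force: [-2.9, -2.3, 7.6]
width: 0.005
```

```bash
python3 -m crank '[[-1,0,0,-2,0,0,0],[-1,0,0,-4,0,0,0],[-1,0,0,-4,0,0,0]]'; python3 -m crank '[[-1,0,0,-2,0,0,0],[-1,0,0,-4,0,0,0],[-1,0,0,-4,0,0,0]]'; python3 -m crank '[[-1,0,0,-2,0,0,0],[-1,0,0,-2,0,0,0]]'
```

```text
time: 5.35
position: [0.514, -0.2457, 0.1055]
orientation: [0.878, 1.384, -0.877]
wrist_force: [-14.0, 2.7, 39.1]
width: 0.006
time: 5.72
position: [0.5141, -0.2458, 0.1053]
orientation: [0.879, 1.383, -0.876]
wrist_force: [-22.4, 7.1, 68.4]
width: 0.005
time: 5.98
position: [0.5141, -0.2458, 0.1052]
orientation: [0.879, 1.383, -0.876]
wrist_force: [-28.6, 9.5, 82.4]
width: 0.002
```

```bash
python3 -m crank '[[-1,0,0,10,0,0,0],[-1,0,0,40,0,0,0],[-1,0,0,70,0,0,0],[-1,0,0,100,0,0,0],[-1,0,60,100,0,0,0],[-1,-20,120,100,0,0,0],[-1,-20,180,100,0,0,0],[-1,-20,240,100,0,0,0],[-1,-20,300,100,0,0,0],[-1,-20,360,100,0,0,0],[-1,-20,360,100,0,0,0],[-1,-20,360,100,0,0,0]]'
python3 - <<'E'
from h import *
a=capture("scene")[165:265,200:300];b=capture("top")[155:255,335:435]
cv2.imwrite("pics/c3.png",np.hstack([cv2.resize(x,(400,400),interpolation=cv2.INTER_CUBIC) for x in(a,b)]))
for c in("scene","top"):
  for l in("cover","press_point"):print(c,l,[(np.round(d["position"],1).tolist(),round(d["conf"],2)) for d in pinpoint(c,l)])
E
```

```text
time: 7.48
position: [0.4929, 0.1155, 0.1943]
orientation: [0.875, 1.388, -0.877]
wrist_force: [0.0, -0.6, -0.3]
width: 0.005
scene cover [([161.3, 285.7], 0.78), ([251.1, 191.1], 0.74), ([254.2, 206.4], 0.69), ([286.7, 294.5], 0.66)]
scene press_point [([286.2, 274.0], 0.91), ([229.8, 204.3], 0.77), ([153.9, 272.2], 0.71), ([158.9, 229.1], 0.69)]
top cover [([405.9, 286.8], 0.96), ([442.6, 140.7], 0.96), ([388.3, 200.7], 0.63), ([343.5, 137.5], 0.63)]
top press_point [([422.7, 287.9], 0.96), ([457.1, 150.9], 0.92), ([346.9, 149.5], 0.79), ([482.7, 202.0], 0.77), ([404.9, 194.6], 0.63)]
```

View pics/c3.png

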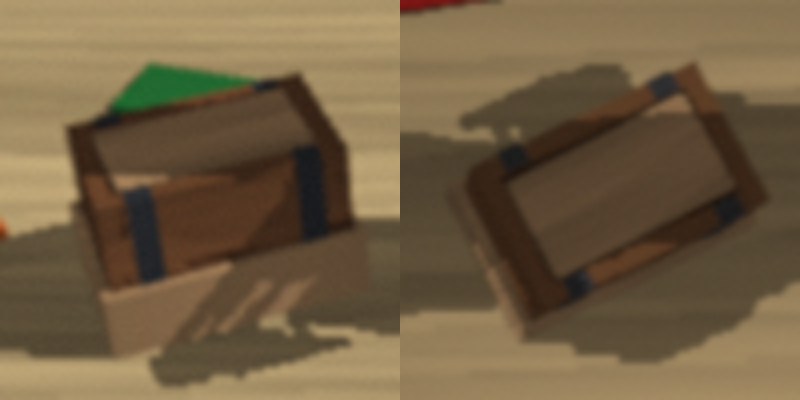

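```bash
python3 -m crank '[[-1,-20,60,20,0,0,0],[-1,-40,120,30,0,0,0],[-1,-80,180,30,0,0,0],[-1,-120,240,30,0,0,0],[-1,-160,300,30,0,0,0],[-1,-200,360,30,0,0,0],[-1,-220,420,30,0,0,0],[-1,-220,480,30,0,0,0],[-1,-220,480,30,0,0,0],[-1,-220,480,30,0,0,0]]'
python3 - <<'E'
from h import *
a0=capture("scene");b0=capture("top");cv2.imwrite("pics/scene4.png",a0);cv2.imwrite("pics/top4.png",b0)
a=a0[170:250,205:305];b=b0[160:240,340:440]
cv2.imwrite("pics/c4.png",np.vstack([cv2.resize(x,(750,600),interpolation=cv2.INTER_CUBIC) for x in(a,)]))
cv2.imwrite("pics/c4t.png",cv2.resize(b,(750,600),interpolation=cv2.INTER_CUBIC))
for c in("scene","top"):
  for l in("cover","press_point"):print(c,l,[(np.round(d["position"],1).tolist(),round(d["conf"],2)) for d in pinpoint(c,l)])
E
```

```text
time: 9.02
position: [0.2713, 0.5982, 0.224]
orientation: [0.875, 1.39, -0.875]
wrist_force: [-0.0, 0.0, -0.2]
width: 0.005
scene cover [([253.6, 203.2], 0.9), ([176.0, 225.2], 0.76), ([161.7, 287.3], 0.57), ([284.6, 294.6], 0.55)]
scene press_point [([160.8, 229.8], 0.96), ([237.2, 185.0], 0.69), ([288.9, 274.8], 0.67), ([152.1, 270.4], 0.63), ([229.5, 202.9], 0.58)]
top cover [([387.3, 202.1], 0.98), ([339.2, 136.4], 0.95), ([405.3, 286.9], 0.86), ([464.0, 219.8], 0.65), ([443.4, 141.6], 0.64)]
top press_point [([477.5, 201.2], 0.95), ([422.0, 288.2], 0.93), ([343.7, 154.0], 0.73), ([455.7, 151.8], 0.69), ([402.9, 195.9], 0.66)]
```

View pics/c4.png

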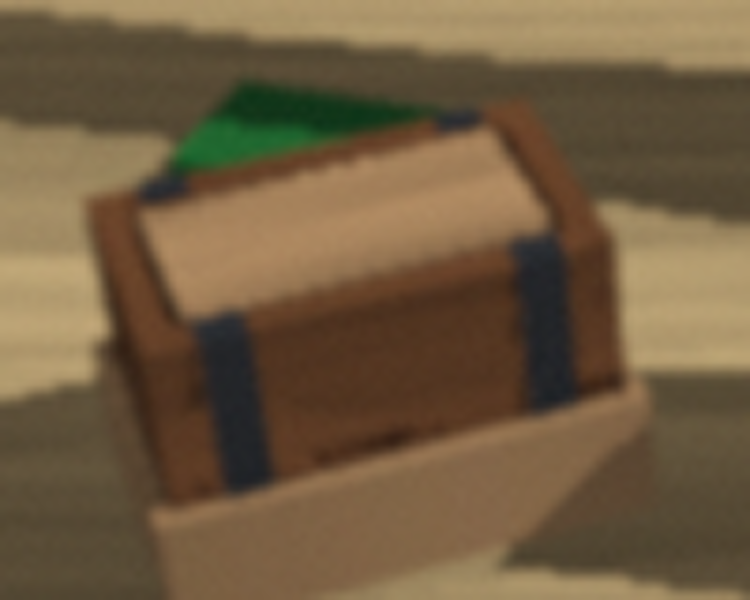

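View pics/c4t.png

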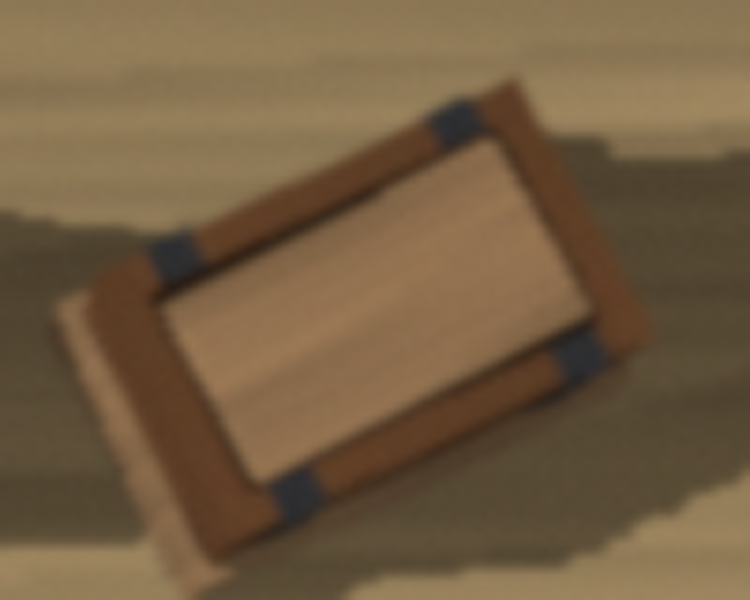

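Both crops show the light cover lying inside the rim all round, with scene corners (143,210), (190,322), (548,222) and (490,128). I'll check numerically that it is level.

```bash
python3 - <<'E'
from h import *
N=[("cov+x robot",(143,210),(590,315)),("cov+x far",(190,322),(492,140)),("cov-x far",(548,222),(165,300)),("cov-x robot",(490,128),(258,485)),("rim+x robot",(92,203),(650,335)),("rim+x far",(145,355),(515,85))]
for n,s,t in N:
    X,e=tri(np.array(s)/7.5+[205,170],"scene",np.array(t)/7.5+[340,160],"top");print(n,(X*1e3).round(1),round(e[0]*1e3,1))
a=cv2.imread("pics/scene0.png").astype(int);b=cv2.imread("pics/scene4.png").astype(int)
d=np.abs(a-b).sum(2)[185:245,312:370];print("square diff",d.mean(),d.max())
E
```

```text
cov+x robot [ 493.  -271.7  102.6] 1.3
cov+x far [ 550.3 -243.6  100.4] 1.8
cov-x far [ 498.2 -138.7  103.2] 0.5
cov-x robot [ 439.8 -166.1  101.4] 0.7
rim+x robot [ 486.8 -290.5  101. ] 1.5
rim+x far [ 568.4 -252.3  101.1] 1.1
square diff 27.619827586206895 199
```

```bash
python3 - <<'E'
import cv2,numpy as np
L=[cv2.imread(f"pics/scene{i}.png")[180:255,305:380] for i in(0,4)]
cv2.imwrite("pics/sq.png",np.hstack([cv2.resize(x,(400,400),interpolation=cv2.INTER_CUBIC) for x in L]))
E
```

```text
(no output)
```

View pics/sq.png

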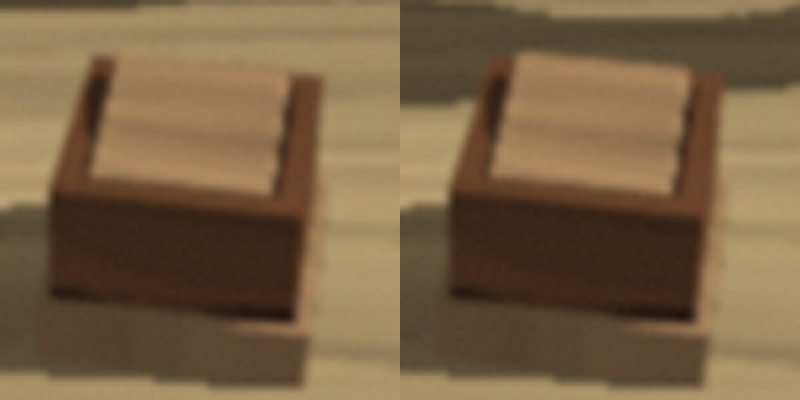

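The square cover looks the same before and after; only the shadows in the background differ. Handing in.

```bash
python3 -c "
from workcell import workorder,r
print(workorder.hand_in(),r.observe()['time'])"
```

```text
the job is handed in; nothing more can be done
the job is handed in; nothing more can be done
```

I pressed the raised end of the oblong box's cover down with the shut fingers until it hit a hard stop, then lifted off. I moved the arm clear and handed the job in; the last clock reading before that was about 9 s.

- **Force:** The cover gave way at about 8 N, then stopped hard. I kept pressing to make sure, and the vertical force reached about 82 N (about 88 N in all), against the 120 N wrist limit. That was more than the job needed.
- **Oblong cover:** The last pictures show it inside the rim all round. Its triangulated corners lie at 100–103 mm and the rim at 101 mm, so it is level and flush within the roughly 2 mm camera accuracy.
- **Disagreement:** The fingertip stopped at 105 mm, about 4 mm above the camera's rim height. I put this down to calibration error and to the tool tilting slightly under load, but did not check further.
- **Square cover:** It looks the same before and after, still propped. A raw pixel comparison did show differences there, which I put down to moving shadows.

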